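# Hold a laryngoscope handle in the light tester's V cradle

## Task

Take the thicker of the two laryngoscope handles from the rack and lay it, centred, in the V-shaped cradle of the light tester with its head towards the meter post, setting it in rather than letting it fall. Then press the handle down so that it bears firmly on both flanks of the V and the sprung cradle is pushed most of the way down, and finish while still holding it pressed there. Leave the other things where they are.

Things in the scene. Friction and masses are not known exactly. Their poses are not given: they have to be found in the camera images.
- thick_handle: The thicker handle: bare metal cylinder, 30 mm diameter, straight barrel 132 mm long, 6 mm cap behind, small dark 18 mm head block in front; 0.14 to 0.28 kg. Origin on the axis at mid-barrel; x along the axis to the head. Lies level in the left or right place of the rack (varies), axis 51 mm above the worktop. The middle 75 mm is free for fingers, beside and below.
- thick_handle_head (a point): Tip of the thick handle's head, on the axis, 84 mm from the handle's origin.
- thin_handle: The other, thinner handle, 19 mm in diameter, barrel 124 mm long, otherwise alike, in the other place of the rack, 86 mm beside the thick one. Bystander: leave it in place (not moved by more than 20 mm).
- rack: Fixed rack: base plate 125 x 175 x 6 mm; for each handle two shallow notches 12 mm long, 45 mm before and behind the middle, their tips 45 mm high. Origin at the centre of its underside on the worktop; the places lie at y = +43 and -43 mm, the handles along x, heads to +x.
- tester: Fixed light tester: white base 225 x 100 x 26 mm (from x = -87 to +138 mm of its origin) with a white meter post 50 mm wide, 115 mm high, at its +x end (x = 106 to 132 mm) and the sprung V cradle over the base. Origin on the worktop under the middle of the cradle; x along the cradle towards the post.
- meter (a point): Centre of the round window of the meter post, in the face that looks along the cradle; 86 mm above the worktop, 106 mm from the middle of the cradle.
- seat (a point): Where the thick handle's mid-barrel axis point lies when seated and centred; moves with the cradle; 87 mm above the worktop when up. x to the meter post, z up. The V has 2 supports, 16 mm long, 45 mm before and behind; the 70 mm between them are free for fingers down to a bar 39 mm below. The flanks' edges reach 20 mm to either side and stay 3 mm below it; 45 degrees steep.
- cradle (a joint): How far the sprung cradle is pressed down: 0 up, 0.008 m at its bottom stop. The handle's weight alone does not move it; it starts to move at about 6 N and is fully down at about 10 N (handle's weight included). More than 0.005 m counts as pressed. A handle clamped stiffly a little off the middle line bears on one flank only: let it settle in the V (ease the grip) before pressing.
- tape_roll: Roll of tape lying flat on the worktop beyond the work, 68 mm across, 24 mm high. Bystander.
- jar: White jar with a steel cap, 64 mm across, 85 mm high, standing to the left. Bystander.
- glove_box: Fixed cardboard glove box 120 x 235 x 75 mm to the right. Bystander, origin under its centre.

How it is judged:
By the outcome, as a careful person would: the job done as asked, in the order asked, and still so for the second after the job is handed in, while the arm keeps its last pose, push and grip.
It also fails if it takes over 48 s, if anything falls off the work surface, if the arm or the gripper's body presses on something with over 40 N, if the wrist force passes 120 N, or if a joint passes its speed limit or range.

## Robot

A 7-joint arm with a two-finger parallel gripper is mounted at the origin on the work surface. World frame = base frame: x ahead of the robot, y to its left, z up, the work surface at z = 0. Lengths are in mm, angles in rad, forces in N, time in s.
With the tool pointing down it reaches from about 400 to 875 mm from the base axis. Payload 4.4 kg.
Tool frame: the origin (TCP) lies on the centre line of the jaws, within the pads' length; the fingertips stand 14 mm ahead of it and the grasp point (between the pads) lies 5 mm behind it; z points along the fingers, x is the direction in which the jaws open and shut, and the axes are right-handed (so a half turn about z gives the same grasp; the last joint's range is limited). The gripper opens to 85 mm and grips with 20 to 120 N. Pads are 22 mm wide; open, the fingers measure 114 mm over their backs; the gripper's body (76 mm by 85 mm) begins 54 mm behind the grasp point. The pads swing forward as they close: fully open they stand 13 mm farther back than shut.
Start: joints at [-1.229, 0.628, 0.038, 1.517, -0.027, 0.996, -0.02], TCP at [257.763, 596.721, 245.313] pointing down, gripper open.
Joint ranges: [-3.06, 3.06], [-0.37, 2.12], [-1.25, 1.32], [0.18, 2.47], [-1.1, 4.24], [0.23, 1.98], [-2.94, 2.94]. Speed limits (rad/s): [2.57, 2.57, 3.14, 3.14, 3.14, 3.14, 3.14].

## Interface

Orientations are given as [roll, pitch, yaw] about the fixed x, y, z axes, in that order (R = Rz(yaw) Ry(pitch) Rx(roll)).
In Python, from cell import ctrl gives the robot as it stands.
- The arm moves only by the tool send_rows, never from a script. Its argument "commands" is a list of rows, each a list of 5 numbers: the finger opening in mm, from 0 to 85.4, then the shift along the tool's x, y, z in mm, then the turn about the tool's z in degrees. In form: [[grip, x, y, z, roll], ...]. A call has 1 to 5 rows; each row is the pose to reach, as a shift and turn from the pose measured when the call began, along the tool's axes at that moment; what a row does not reach only later rows make up. A row lasts 1/10 s, in which the tool goes at most 50 mm and 8.59 degrees, less where a joint would pass 70% of its speed; a pose out of reach is approached as far as the arm can. A call with a gripper value outside its range is refused whole. The fingers move at their own pace and stop on an object; the grip force is fixed at half the most. Time passes only in rows, so rows that repeat a pose let the fingers close. It gives the time, the measured TCP pose, the force and the opening at its end, in the units of the state.
- ctrl.read_state(): the state, without advancing time (a new reading comes with each control period).
- ctrl.get_image(name): name is "scene" or "top" or "wrist"; returns the picture (384x512x3 uint8, red, green, blue); there is no depth.
- ctrl.camera_params(name): a dict with "fx", "fy", "cx", "cy" (pixels), "cam_to_world" (4x4, takes a point from camera to world coordinates). Camera axes: x right, y down, z forward; pixel columns grow to the right and rows downward; lengths in mm; the calibration is good to about 2 mm. A picture is of the moment at which its call begins: read the wrist's pose just before it. camera_params takes no time and is no camera call; for the wrist camera it gives the pose at the moment of the call.
- ctrl.finish_job(): hands the job in, once; it reports no verdict.
The state is a dict: "clock": time; "qpos": joint angles; "qd": joint speeds; "tau": joint torques, N m; "eef_pos": TCP position; "tool_rot": TCP orientation; "force": force on the tool from outside, world axes, zero at the start; "torque": the same for the moment, N m; "width": finger opening in mm.
Only numpy, scipy, OpenCV 4.12 (cv2) and the standard library are available. Lean on these libraries where they do the work, as an engineer would, in place of code of your own. Each camera call takes 0.05 s, during which the arm holds its last target.

## Working session

There is one attempt and no reset: what is moved stays moved. The work goes in short steps, Python scripts to look and compute and a tool call to move; the robot and the scene stay as the last step left them, time stands still between calls to the robot, and variables do not carry over. Pictures are saved under pics/ and viewed, and the job is handed in when it is done.

Besides the shell and the picture viewer there is one more tool, called after ">>>" in YAML: its name, and indented under it one key for each argument. send_rows: Moves the arm, as the interface text tells. Its arguments: {"type":"object","properties":{"commands":{"type":"array"}},"required":["commands"]}

```bash
mkdir -p pics; ls
python3 - <<'E'
from cell import ctrl
import cv2
s=ctrl.read_state(); print(s)
for n in ("scene","top"):
    im=ctrl.get_image(n); cv2.imwrite(f"pics/{n}0.png",im[:,:,::-1])
    p=ctrl.camera_params(n); print(n,p)
E
```

```text
pics
{'clock': 0.0, 'qpos': array([-1.22878268,  0.62937345,  0.03844093,  1.51836934, -0.02700225,
        0.99631944, -0.02003298]), 'qd': array([-0.00031926, -0.00064271, -0.00109637,  0.00013504, -0.00109017,
        0.00070392, -0.0014172 ]), 'tau': array([-2.54666829e-04, -5.63404119e+01,  1.22622963e+00, -1.93448675e+01,
        1.10331227e-02,  1.06277075e-02, -6.18609931e-06]), 'eef_pos': array([257.52284845, 596.1463928 , 244.37092491]), 'tool_rot': array([3.14156766e+00, 1.95142296e-03, 1.16294925e+00]), 'force': array([ 0.14748863,  0.02705551, -0.23667352]), 'torque': array([-0.00459709, -0.0202629 ,  0.00426656]), 'width': 85.49244261764247}
scene {'fx': 427.33057634525755, 'fy': 427.33057634525755, 'cx': 253.10259523661446, 'cy': 188.1471176462779, 'cam_to_world': array([[ 3.65469190e-01,  7.33582527e-01, -5.72965049e-01,
         1.54664501e+03],
       [ 9.30822315e-01, -2.87070428e-01,  2.26186620e-01,
        -3.83791354e+02],
       [ 1.44523065e-03, -6.15992894e-01, -7.87750383e-01,
         1.27536833e+03],
       [ 0.00000000e+00,  0.00000000e+00,  0.00000000e+00,
         1.00000000e+00]])}
top {'fx': 438.918486388039, 'fy': 438.918486388039, 'cx': 254.2168604228095, 'cy': 193.52081121055974, 'cam_to_world': array([[-2.78341653e-03, -9.98157899e-01,  6.06057855e-02,
         5.78381242e+02],
       [-9.99974727e-01,  2.38175575e-03, -6.69866526e-03,
        -2.09388486e+01],
       [ 6.54197747e-03, -6.06228990e-02, -9.98139302e-01,
         1.35003554e+03],
       [ 0.00000000e+00,  0.00000000e+00,  0.00000000e+00,
         1.00000000e+00]])}
```

View pics/scene0.png

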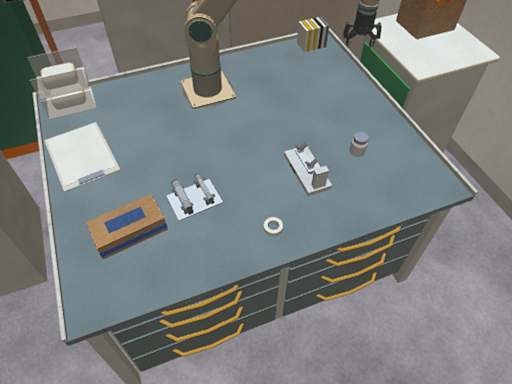

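View pics/top0.png

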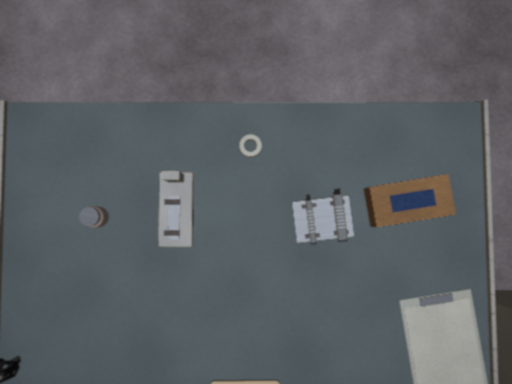

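The top view shows the rack at about (323,218), with the thicker handle on its right (~(341,215)). The tester is at ~(175,210), post at the top (172,176).

Run:
```python
import cv2
im=cv2.imread("pics/top0.png")
a=cv2.resize(im[175:255,280:380],None,fx=7,fy=7,interpolation=cv2.INTER_CUBIC)
b=cv2.resize(im[160:255,130:220],None,fx=6,fy=6,interpolation=cv2.INTER_CUBIC)
cv2.imwrite("pics/c_rack.png",a);cv2.imwrite("pics/c_test.png",b)
```

```text
(no output)
```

View pics/c_rack.png

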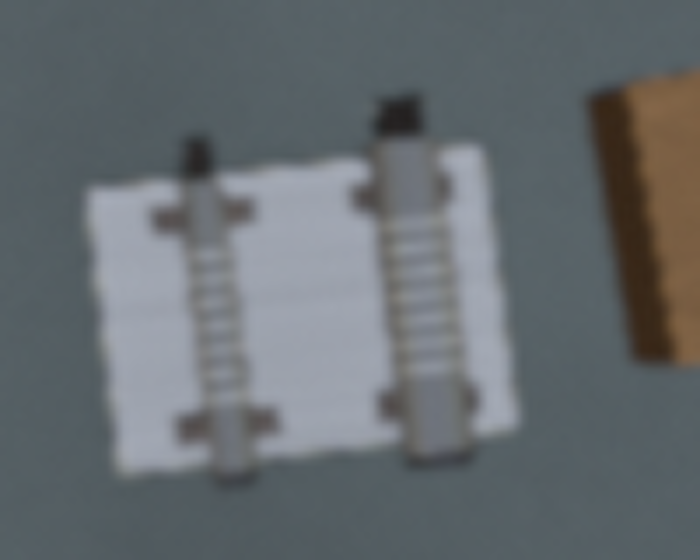

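View pics/c_test.png

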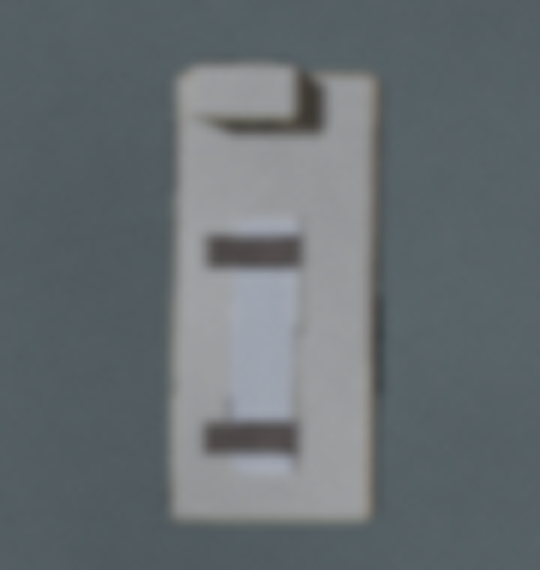

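```bash
cat > h.py <<'E'
import numpy as np
from cell import ctrl
def px2w(p,u,v,z):
    M=p["cam_to_world"]; d=M[:3,:3]@np.array([(u-p["cx"])/p["fx"],(v-p["cy"])/p["fy"],1]); o=M[:3,3]
    return o+d*(z-o[2])/d[2]
def w2px(p,X):
    M=p["cam_to_world"]; c=M[:3,:3].T@(np.array(X)-M[:3,3]); return p["fx"]*c[0]/c[2]+p["cx"],p["fy"]*c[1]/c[2]+p["cy"]
E
python3 - <<'E'
from h import *
p=ctrl.camera_params("top")
c=lambda x,y:(280+(x+.5)/7-.5,175+(y+.5)/7-.5)
t=lambda x,y:(130+(x+.5)/6-.5,160+(y+.5)/6-.5)
A=px2w(p,*c(441,460),51);B=px2w(p,*c(400,97),51)
d=B-A;L=np.linalg.norm(d);print("thick",A,B,L,np.degrees(np.arctan2(d[1],d[0])),A+d*72/156)
A=px2w(p,*c(235,480),51);B=px2w(p,*c(197,138),51)
d=B-A;L=np.linalg.norm(d);print("thin",A,B,L,np.degrees(np.arctan2(d[1],d[0])),A+d*68/152)
P=[px2w(p,*c(*q),6) for q in [(88,187),(486,145),(520,428),(118,474)]];print("rack",np.mean(P,0),[np.degrees(np.arctan2(*(P[i]-P[j])[[1,0]])) for i,j in ((0,3),(1,2))])
A=px2w(p,*t(251,438),84);B=px2w(p,*t(255,251),84)
d=B-A;L=np.linalg.norm(d);print("V",A,B,L,np.degrees(np.arctan2(d[1],d[0])),(A+B)/2)
P=[px2w(p,*t(*q),26) for q in [(376,75),(372,520),(172,520),(178,75)]]
f=(P[0]+P[3])/2;r=(P[1]+P[2])/2;d=f-r;print("base",f,r,np.linalg.norm(d),np.linalg.norm(P[1]-P[2]),np.degrees(np.arctan2(d[1],d[0])),r+d*87/225)
E
```

```text
thick [ 518.4274282  -289.91840831   51.        ] [ 671.82858722 -274.79512565   51.        ] 154.14483212102695 5.630395978642553 [ 589.22796313 -282.9384317    51.        ]
thin [ 510.31270022 -202.93662013   51.        ] [ 654.60450133 -188.39115796   51.        ] 145.02308208013764 5.756305909710293 [ 574.86429546 -196.42943969   51.        ]
rack [ 582.64506535 -239.87033602    6.        ] [np.float64(5.509816324936746), np.float64(5.948835480941252)]
V [543.47546661 208.58069583  84.        ] [633.01173931 207.43448041  84.        ] 89.54360914846073 -0.7334426191097356 [588.24360296 208.00758812  84.        ]
base [724.36630102 207.55615243  26.        ] [501.03292778 208.25454981  26.        ] 223.33446523232416 99.77802598264904 -0.17917202209792993 [587.38849876 207.98450282  26.        ]
```

```bash
cat >> h.py <<'E'
from scipy.spatial.transform import Rotation as Ro
def goto(x,y,z,yawdeg):
    s=ctrl.read_state(); R=Ro.from_euler("xyz",s["tool_rot"]).as_matrix()
    d=R.T@(np.array([x,y,z])-s["eef_pos"]); cur=np.degrees(np.arctan2(R[1,0],R[0,0]))
    dy=(yawdeg-cur+180)%360-180
    print("t",round(s["clock"],2),"pos",s["eef_pos"].round(1),"rot",np.degrees(s["tool_rot"]).round(2),"F",s["force"].round(2),"w",round(s["width"],1))
    print("q",s["qpos"].round(2)); print("shift",d.round(1),"roll",round(-dy,2))
E
python3 -c "
from h import *
goto(588,-283,230,95.7)"
```

```text
t 0.1 pos [257.5 596.3 244.5] rot [-1.800e+02  9.000e-02  6.663e+01] F [ 0.46 -0.68 -0.67] w 85.4
q [-1.23  0.63  0.04  1.52 -0.03  1.   -0.02]
shift [-676.1  652.1   15.6] roll -29.07
```

>>> send_rows:
  commands:
    - [85,-34,33,1,-4]
    - [85,-68,66,2,-8]
    - [85,-102,98,2,-12]
    - [85,-136,131,3,-16]
    - [85,-170,164,4,-20]

```text
clock: 0.6
eef_pos: [340.9, 373.1, 240.5]
tool_rot: [-3.141, 0.002, 1.515]
force: [1.7, 0.6, -0.1]
width: 85.0
```

```bash
python3 -c "
from h import *
goto(588,-283,230,95.7)"
```

```text
t 0.6 pos [340.9 373.1 240.5] rot [-1.7996e+02  1.2000e-01  8.6820e+01] F [ 1.7   0.57 -0.11] w 85.0
q [-0.85  0.43 -0.06  1.92  0.03  0.8   0.59]
shift [-641.4  283.1   11.7] roll -8.88
```

>>> send_rows:
  commands:
    - [85,-43,19,1,-1]
    - [85,-86,38,2,-2]
    - [85,-129,57,3,-4]
    - [85,-172,76,4,-6]
    - [85,-215,95,4,-8]

```text
clock: 1.1
eef_pos: [424.0, 151.3, 236.7]
tool_rot: [-3.14, 0.002, 1.657]
force: [1.0, 0.7, 0.0]
width: 85.0
```

>>> send_rows:
  commands:
    - [85,-43,19,1,0]
    - [85,-86,38,2,0]
    - [85,-129,57,3,0]
    - [85,-172,76,4,0]
    - [85,-215,95,4,0]

```text
clock: 1.6
eef_pos: [537.4, -56.6, 232.8]
tool_rot: [-3.14, 0.002, 1.657]
force: [0.8, 0.8, -0.4]
width: 85.4
```

```bash
python3 -c "
from h import *
goto(588,-283,230,95.7)"
```

```text
t 1.6 pos [537.4 -56.6 232.8] rot [-1.7989e+02  1.1000e-01  9.4910e+01] F [ 0.81  0.81 -0.4 ] w 85.4
q [ 0.08  0.49 -0.04  1.84  0.03  0.82  1.68]
shift [-229.9   31.     3.1] roll -0.79
```

>>> send_rows:
  commands:
    - [85,-46,6,1,0]
    - [85,-92,12,2,0]
    - [85,-140,19,3,-0.8]
    - [85,-190,25,3,-0.8]
    - [85,-230,31,3,-0.8]

```text
clock: 2.1
eef_pos: [587.4, -286.6, 229.6]
tool_rot: [-3.139, 0.003, 1.668]
force: [-0.3, -0.1, -0.3]
width: 84.7
```

>>> send_rows:
  commands:
    - [85,-3,0,0,0]

```text
clock: 2.2
eef_pos: [586.6, -297.2, 228.8]
tool_rot: [-3.138, 0.007, 1.66]
force: [-0.2, 0.0, -0.2]
width: 85.3
```

```bash
python3 -c "
from h import *
import cv2
goto(588,-283,230,95.7)
p=ctrl.camera_params('wrist');im=ctrl.get_image('wrist');cv2.imwrite('pics/w1.png',cv2.resize(im[:,:,::-1],(768,576)))
import pickle;pickle.dump(p,open('w1.pkl','wb'));print(p)
for X in [(588,-283,51),(671,-275,51),(577,-197,51)]: print(np.array(w2px(p,X))*1.5)
"
```

```text
t 2.2 pos [ 586.6 -297.2  228.8] rot [-179.78    0.4    95.13] F [-0.25  0.01 -0.21] w 85.3
q [ 0.44  0.66 -0.03  1.51  0.03  0.97  2.06]
shift [14.   2.6 -1.3] roll -0.57
{'fx': 295.66044314958555, 'fy': 295.66044314958555, 'cx': 257.19855850842646, 'cy': 190.90887618726924, 'cam_to_world': array([[-9.02404573e-02,  9.48720218e-01,  3.02963047e-01,
         5.09472872e+02],
       [ 9.95896819e-01,  8.80375176e-02,  2.09504475e-02,
        -3.04405364e+02],
       [-6.79600152e-03,  3.03610513e-01, -9.52771993e-01,
         3.58616269e+02],
       [ 0.00000000e+00,  0.00000000e+00,  0.00000000e+00,
         1.00000000e+00]])}
[408.60882704 262.58937202]
[407.54127899 367.17780845]
[530.39244494 258.45107409]
```

View pics/w1.png

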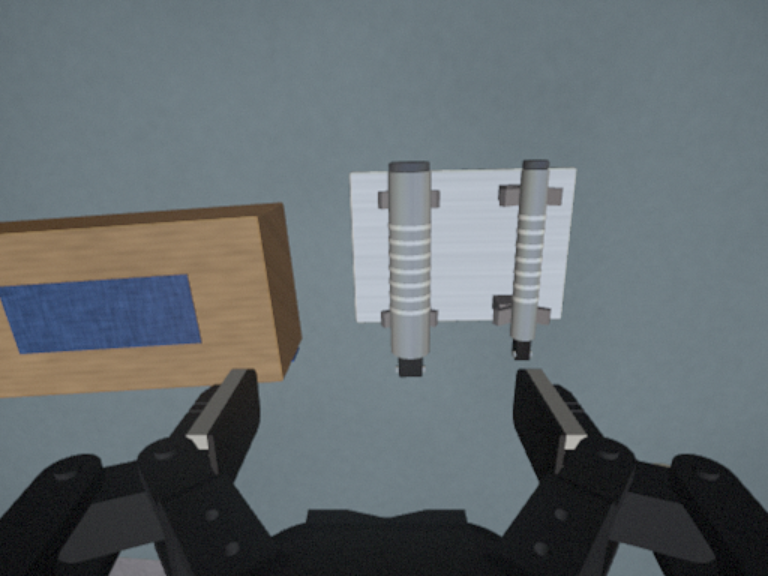

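>>> send_rows:
  commands:
    - [85,14,3,0,-0.5]
    - [85,14,3,0,-0.5]
    - [85,14,3,0,-0.5]

```text
clock: 2.55
eef_pos: [588.6, -277.6, 228.6]
tool_rot: [-3.137, 0.003, 1.675]
force: [0.3, -0.4, -0.1]
width: 85.0
```

```bash
python3 -c "
from h import *
import cv2
goto(588,-283,230,95.7)
p=ctrl.camera_params('wrist');im=ctrl.get_image('wrist');cv2.imwrite('pics/w2.png',cv2.resize(im[90:270,200:400,::-1],(800,720)[:2],interpolation=cv2.INTER_CUBIC)[:600])
import pickle;pickle.dump(p,open('w2.pkl','wb'))
"
```

```text
t 2.55 pos [ 588.6 -277.6  228.6] rot [-179.74    0.2    95.95] F [ 0.35 -0.42 -0.13] w 85.0
q [ 0.41  0.65 -0.03  1.53  0.03  0.97  2.05]
shift [-5.3 -1.2 -1.4] roll 0.25
```

View pics/w2.png

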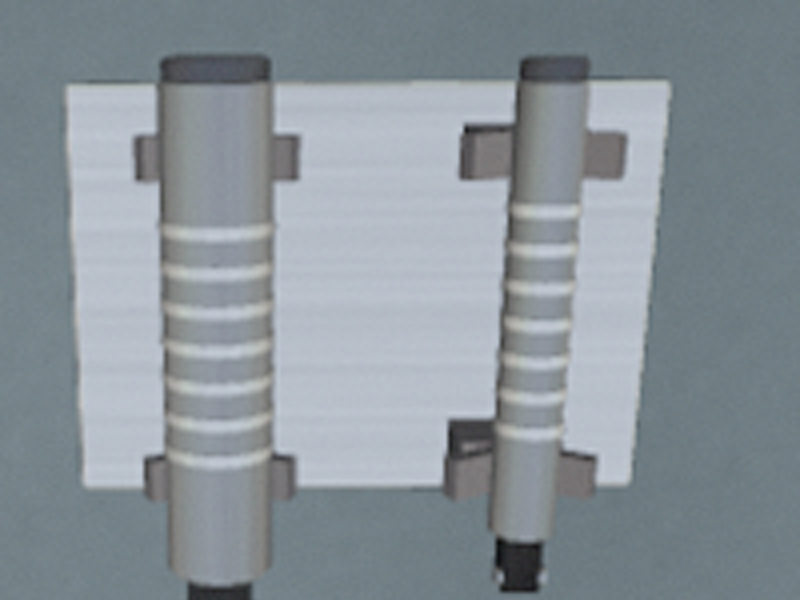

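Run:
```python
from h import *
import pickle
p=pickle.load(open('w2.pkl','rb'))
c=lambda x,y:(200+(x+.5)/4-.5,90+(y+.5)/4-.5)
A=px2w(p,*c(215.5,90),51);B=px2w(p,*c(220,570),51);d=B-A
print(A,B,np.degrees(np.arctan2(d[1],d[0])))
for y in (350,83,583): print(px2w(p,*c(217.5,y),65))
for y in (190,480): # width
    print(np.linalg.norm(px2w(p,*c(162,y),51)-px2w(p,*c(271,y),51)))
P=[px2w(p,*c(*q),6) for q in [(66,84),(670,80),(632,487),(84,487)]];print(np.mean(P,0))
m=np.array([588,-282.8,51]);u=np.array([np.cos(np.radians(5.7)),np.sin(np.radians(5.7)),0])
```

```text
[ 526.63186262 -289.46132348   51.        ] [ 658.36114107 -274.83425541   51.        ] 6.336102157500967
[ 590.09848789 -282.30846326   65.        ]
[ 524.28564942 -289.00528567   65.        ]
[ 655.63588019 -275.63966902   65.        ]
28.109848186579477
30.34584967995532
[ 584.11046978 -239.47881003    6.        ]
```

Run:
```python
from h import *
import pickle
p=pickle.load(open('w1.pkl','rb')) if 0 else pickle.load(open('w1.pkl','rb'))
for q in [(258,217),(281,380)]: print(px2w(p,q[0]/1.5,q[1]/1.5,75))
goto(589.5,-282.5,110,95.9)
goto(589.5,-282.5,46,95.9)
```

```text
[ 560.77676512 -383.89640122   75.        ]
[ 677.19925409 -367.00571606   75.        ]
t 2.6 pos [ 588.5 -278.4  228.7] rot [-179.74    0.24   95.9 ] F [-0.21  0.94  0.6 ] w 85.0
q [ 0.41  0.65 -0.03  1.53  0.03  0.97  2.05]
shift [ -3.7   1.1 118.7] roll -0.0
t 2.6 pos [ 588.5 -278.4  228.7] rot [-179.74    0.24   95.9 ] F [-0.21  0.94  0.6 ] w 85.0
q [ 0.41  0.65 -0.03  1.53  0.03  0.97  2.05]
shift [ -3.4   1.4 182.7] roll -0.0
```

>>> send_rows:
  commands:
    - [65,-3,1,30,0]
    - [65,-3.7,1,60,0]
    - [65,-3.7,1,90,0]
    - [65,-3.7,1,115,0]
    - [65,-3.7,1,118,0]

```text
clock: 3.1
eef_pos: [587.3, -280.8, 107.7]
tool_rot: [-3.132, 0.001, 1.675]
force: [-0.4, 1.1, 0.3]
width: 64.8
```

```bash
python3 -c "
from h import *
import cv2
goto(589.5,-282.5,46,95.9)
p=ctrl.camera_params('wrist');im=ctrl.get_image('wrist');cv2.imwrite('pics/w3.png',cv2.resize(im[:,:,::-1],(768,576)))
import pickle;pickle.dump(p,open('w3.pkl','wb'))
goto(589.5,-282.5,46,95.9)
"
```

```text
t 3.1 pos [ 587.3 -280.8  107.7] rot [-1.7943e+02  6.0000e-02  9.5970e+01] F [-0.36  1.14  0.27] w 64.8
q [ 0.42  0.79 -0.03  1.62  0.04  0.74  2.04]
shift [-1.9  2.6 61.7] roll 0.07
t 3.15 pos [ 588.3 -281.3  109.1] rot [-1.7955e+02  1.3000e-01  9.5960e+01] F [-0.21 -0.55 -0.18] w 64.6
q [ 0.42  0.79 -0.03  1.62  0.04  0.74  2.04]
shift [-1.2  1.5 63.1] roll 0.06
```

View pics/w3.png

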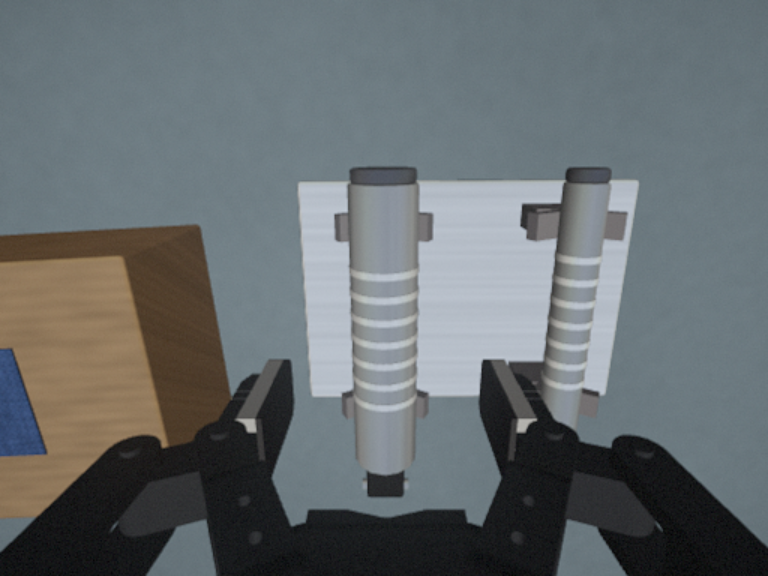

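The handle (barrel x 350–417, mid band at y≈338) is centred between the jaws (mid ≈386).

```bash
python3 -c "
from h import *
import pickle
p=pickle.load(open('w3.pkl','rb'))
for y in (338,184,472): print(px2w(p,384.5/1.5,y/1.5,65.5))
A=px2w(p,383.5/1.5,200/1.5,51);B=px2w(p,385.5/1.5,460/1.5,51);print(A,B,np.degrees(np.arctan2(*(B-A)[[1,0]])))
"
```

```text
[ 587.40282224 -282.43543907   65.5       ]
[ 524.12843971 -289.04673791   65.5       ]
[ 655.28743867 -275.34243447   65.5       ]
[ 531.74326532 -288.72120709   51.        ] [ 660.12261888 -274.38286717   51.        ] 6.372798744925707
```

>>> send_rows:
  commands:
    - [65,-1,2,25,0]
    - [65,-1,2,50,0]
    - [65,-1,2,60,0]
    - [65,-1,2,63,0]
    - [65,-1,2,63,0]

```text
clock: 3.65
eef_pos: [590.7, -282.5, 47.2]
tool_rot: [-3.135, 0.003, 1.675]
force: [-0.2, 0.3, 1.0]
width: 64.9
```

```bash
python3 -c "
from h import *
goto(589.5,-282.5,46,95.9)
"
```

```text
t 3.65 pos [ 590.7 -282.5   47.2] rot [-1.7963e+02  1.7000e-01  9.5970e+01] F [-0.21  0.34  0.97] w 64.9
q [ 0.42  0.88 -0.03  1.63  0.04  0.63  2.04]
shift [ 0.1 -1.2  1.2] roll 0.07
```

>>> send_rows:
  commands:
    - [40,0,-1,1,0]
    - [25,0,-1,1,0]
    - [20,0,-1,1,0]
    - [20,0,-1,1,0]
    - [20,0,-1,1,0]

```text
clock: 4.15
eef_pos: [590.3, -281.5, 47.8]
tool_rot: [-3.136, 0.002, 1.676]
force: [-1.5, 2.5, 7.2]
width: 28.7
```

>>> send_rows:
  commands:
    - [20,0,0,0,0]
    - [20,0,0,-5,0]
    - [20,0,0,-15,0]
    - [20,0,0,-25,0]
    - [20,0,0,-25,0]

```text
clock: 4.65
eef_pos: [591.8, -282.3, 74.9]
tool_rot: [-3.14, 0.004, 1.675]
force: [0.4, 0.0, -1.2]
width: 28.5
```

```bash
python3 -c "
from h import *
import cv2
goto(589.5,-282.5,46,95.9)
im=ctrl.get_image('wrist');cv2.imwrite('pics/w4.png',cv2.resize(im[:,:,::-1],(768,576)))
"
```

```text
t 4.65 pos [ 591.8 -282.3   74.9] rot [-179.88    0.23   95.98] F [ 0.37  0.03 -1.23] w 28.5
q [ 0.42  0.84 -0.03  1.63  0.04  0.68  2.04]
shift [ 0.1 -2.2 28.9] roll 0.08
```

View pics/w4.png

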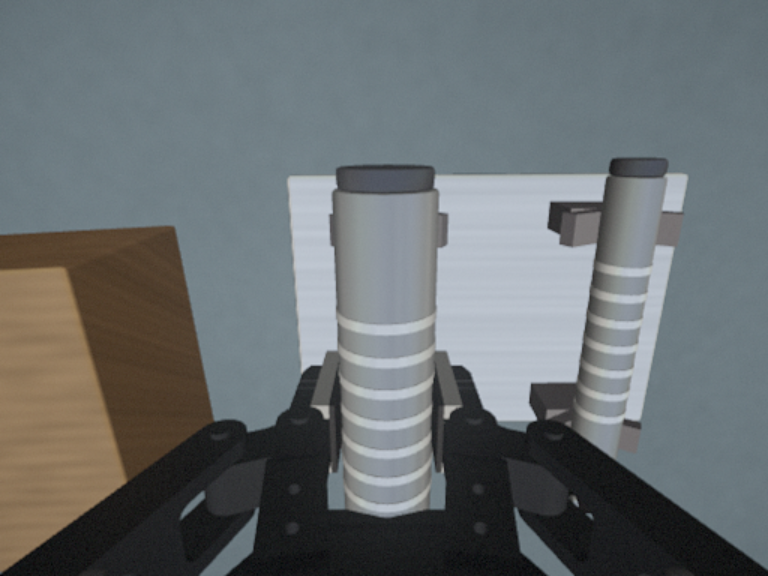

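>>> send_rows:
  commands:
    - [20,0,0,-30,0]
    - [20,0,0,-65,0]
    - [20,0,0,-95,0]
    - [20,20,-2,-105,0]
    - [20,50,-5,-105,0]

```text
clock: 5.2
eef_pos: [581.9, -233.9, 180.6]
tool_rot: [3.141, 0.006, 1.672]
force: [-0.3, 0.8, -2.1]
width: 28.2
```

```bash
python3 -c "
from h import *
goto(589,208,175,89.6)
"
```

```text
t 5.2 pos [ 581.9 -233.9  180.6] rot [179.99   0.35  95.79] F [-0.29  0.77 -2.13] w 28.2
q [ 0.35  0.67 -0.03  1.65  0.03  0.82  1.98]
shift [438.9  51.6   2.9] roll 6.19
```

>>> send_rows:
  commands:
    - [20,35,4,1,0]
    - [20,75,9,1,1]
    - [20,115,14,1,2]
    - [20,155,18,1,3]
    - [20,195,23,1,4]

```text
clock: 5.7
eef_pos: [583.6, -35.0, 177.6]
tool_rot: [-3.14, 0.005, 1.602]
force: [-0.3, 0.3, -1.0]
width: 28.3
```

>>> send_rows:
  commands:
    - [20,40,3,1,0]
    - [20,80,6,1,1]
    - [20,120,9,1,2]
    - [20,155,12,1,2]
    - [20,180,14,1,2]

```text
clock: 6.2
eef_pos: [590.1, 149.8, 174.6]
tool_rot: [-3.138, 0.004, 1.571]
force: [-0.0, 0.1, -1.0]
width: 28.7
```

```bash
python3 -c "
from h import *
goto(589,208,175,89.6)
"
```

```text
t 6.2 pos [590.1 149.8 174.6] rot [-179.8     0.23   90.  ] F [-0.01  0.11 -0.98] w 28.7
q [-0.32  0.65  0.03  1.7  -0.02  0.79  1.3 ]
shift [58.2 -1.1 -0.6] roll 0.4
```

>>> send_rows:
  commands:
    - [20,0,0,0,0]
    - [20,0,0,0,0]
    - [20,0,0,0,0]

```text
clock: 6.5
eef_pos: [589.5, 148.1, 174.2]
tool_rot: [-3.137, 0.006, 1.569]
force: [-0.1, -0.4, -1.2]
width: 28.3
```

```bash
python3 -c "
from h import *
import cv2,pickle
goto(589,208,175,89.6)
p=ctrl.camera_params('wrist')
im=ctrl.get_image('wrist');cv2.imwrite('pics/w5.png',cv2.resize(im[:,:,::-1],(768,576),interpolation=cv2.INTER_CUBIC))
pickle.dump(p,open('w5.pkl','wb'))
for n in('top',):
  im=ctrl.get_image(n);cv2.imwrite('pics/top1.png',cv2.resize(im[150:260,120:260,::-1],None,fx=5,fy=5,interpolation=cv2.INTER_CUBIC))
"
```

```text
t 6.5 pos [589.5 148.1 174.2] rot [-179.73    0.33   89.92] F [-0.08 -0.43 -1.24] w 28.3
q [-0.32  0.65  0.03  1.71 -0.02  0.79  1.3 ]
shift [59.9 -0.6 -1.2] roll 0.32
```

View pics/w5.png

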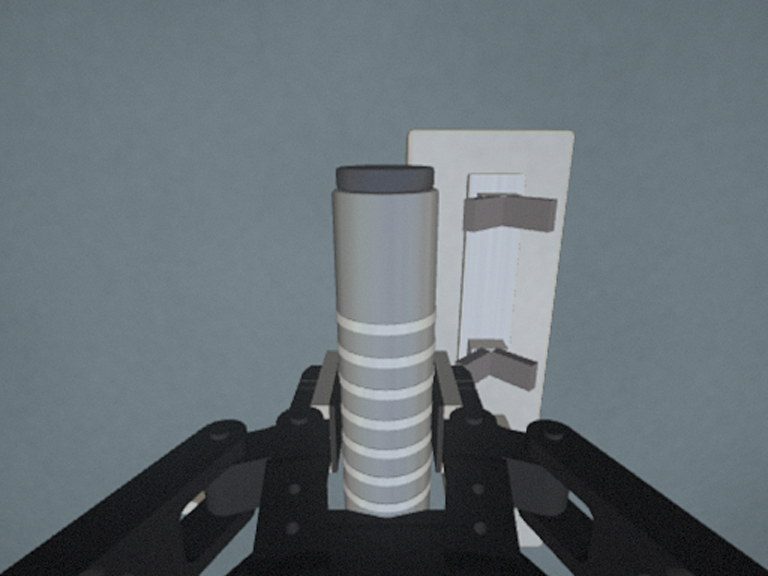

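View pics/top1.png

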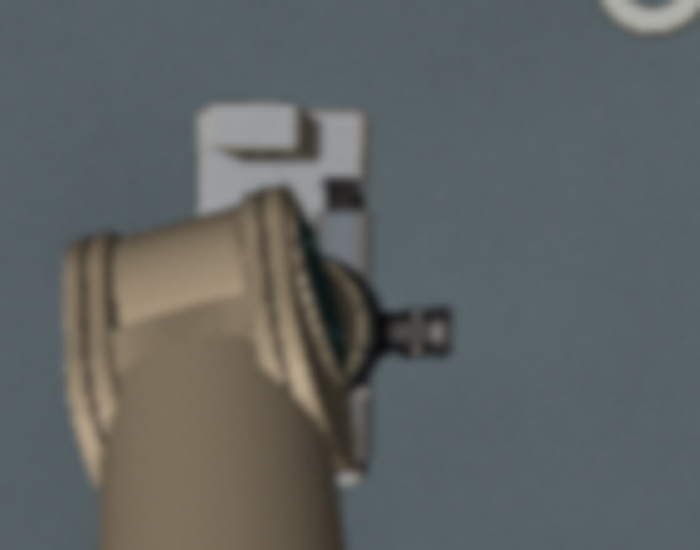

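```bash
python3 -c "
import cv2
from h import *
im=cv2.imread('pics/w5.png')
cv2.imwrite('pics/w5c.png',cv2.resize(im[120:420,400:600],None,fx=4,fy=4,interpolation=cv2.INTER_CUBIC)[:, :][200:1160:1][:600])
cv2.imwrite('pics/w5d.png',cv2.resize(im[310:420,430:580],None,fx=5,fy=5,interpolation=cv2.INTER_CUBIC))
p=ctrl.camera_params('top')
for X in [(673,148,179),(506,148,179)]: print(w2px(p,X))
print(px2w(p,120+343/5,150+178/5,185),px2w(p,120+343/5,150+180/5,179))
"
```

```text
(np.float64(188.06492409082682), np.float64(184.8990390941497))
(np.float64(187.66477217511243), np.float64(247.71576688993014))
[670.64203   145.7008456 185.       ] [670.04475928 146.55232465 179.        ]
```

View pics/w5c.png

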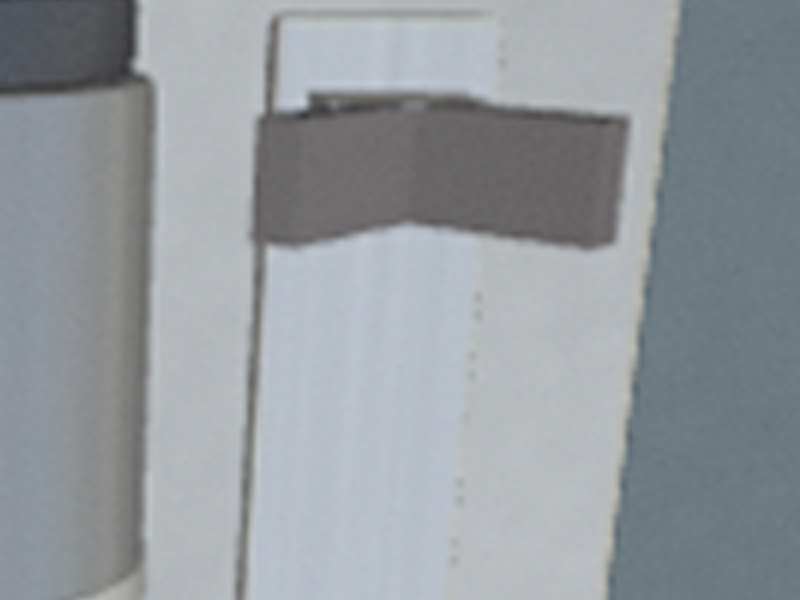

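View pics/w5d.png

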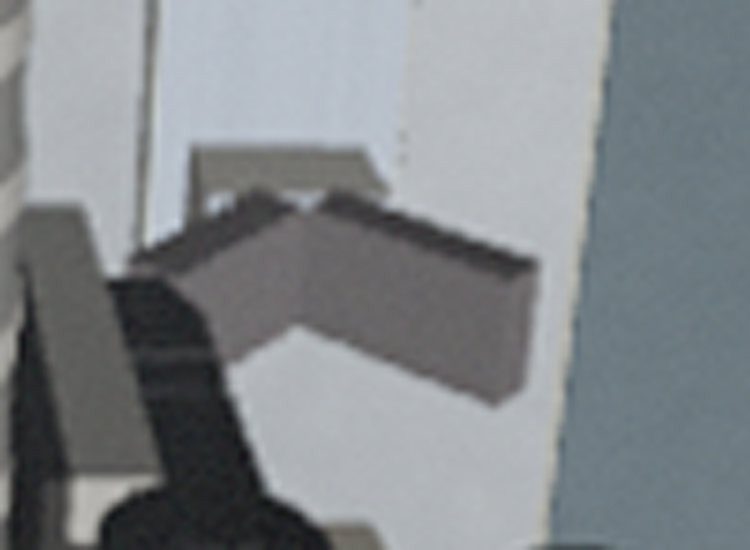

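```bash
python3 -c "
from h import *
import pickle
p=pickle.load(open('w5.pkl','rb'))
f=lambda u,v,z:print(px2w(p,u/1.5,v/1.5,z).round(1))
c=lambda x,y:(400+x/4,170+y/4)
d=lambda x,y:(430+x/5,310+y/5)
print('rear crease');f(*c(413,108),65.8);f(*c(408,222),65.8)
print('front crease');f(*d(307,212),65.8);f(*d(298,325),65.8)
print('edges rear L/R z84');f(*c(257,243),84);f(*c(612,243),84);
print(' rear near edge');f(*c(260,118),84);f(*c(628,118),84)
print('front R');f(*d(538,268),84);f(*d(525,390),84)
print('handle axis');f(385.5,200,179);f(387,500,179)
for y in (190,325,360,395): f(386,y,193.5)
print('bar L/R rear end'); f(*c(275,15),48); f(*c(500,15),48)
"
```

```text
rear crease
[538.3 208.7  65.8]
[553.4 209.2  65.8]
front crease
[628.8 208.9  65.8]
[643.7 208.9  65.8]
edges rear L/R z84
[552.9 185.9  84. ]
[552.9 230.2  84. ]
 rear near edge
[537.5 185.4  84. ]
[537.5 230.4  84. ]
front R
[626.6 230.1  84. ]
[641.8 230.2  84. ]
handle axis
[526.7 147.1 179. ]
[630.2 147.5 179. ]
[522.6 147.3 193.5]
[558.2 147.3 193.5]
[568.7 147.3 193.5]
[579.6 147.3 193.5]
bar L/R rear end
[527.4 192.9  48. ]
[527.4 224.3  48. ]
```

```bash
python3 -c "
from h import *
goto(591.5,209.4,120,89.8)
"
```

```text
t 6.6 pos [590.1 147.7 174.5] rot [-179.78    0.3    89.84] F [ 0.37  0.13 -2.4 ] w 28.6
q [-0.31  0.65  0.03  1.71 -0.02  0.79  1.3 ]
shift [62.   1.4 54.2] roll 0.04
```

>>> send_rows:
  commands:
    - [20,20,1,0,0]
    - [20,42,2,0,0]
    - [20,58,2,0,0]
    - [20,61,2,0,0]
    - [20,61,2,0,0]

```text
clock: 7.1
eef_pos: [592.0, 209.2, 174.0]
tool_rot: [-3.138, 0.006, 1.569]
force: [-0.6, -0.6, -2.0]
width: 28.7
```

```bash
python3 -c "
from h import *
goto(591.5,209.4,120,89.8)
"
```

```text
t 7.1 pos [592.  209.2 174. ] rot [-179.77    0.32   89.92] F [-0.64 -0.6  -1.96] w 28.7
q [-0.41  0.68  0.04  1.65 -0.03  0.82  1.21]
shift [ 0.5 -0.3 54. ] roll 0.12
```

>>> send_rows:
  commands:
    - [20,0,0,20,0]
    - [20,0,0,40,0]
    - [20,0,0,60,0]
    - [20,0,0,74,0]
    - [20,0,0,76,0]

```text
clock: 7.6
eef_pos: [590.6, 207.1, 96.2]
tool_rot: [-3.134, 0.008, 1.568]
force: [-0.9, -0.1, -0.3]
width: 28.2
```

>>> send_rows:
  commands:
    - [20,0,0,0,0]
    - [20,0,0,0,0]

```text
clock: 7.8
eef_pos: [591.2, 206.7, 96.8]
tool_rot: [-3.135, 0.008, 1.568]
force: [0.2, -0.5, -1.4]
width: 28.3
```

```bash
python3 -c "
from h import *
import cv2,pickle
goto(591.5,209.4,84,89.8)
p=ctrl.camera_params('wrist')
im=ctrl.get_image('wrist');cv2.imwrite('pics/w6.png',cv2.resize(im[:,:,::-1],(768,576),interpolation=cv2.INTER_CUBIC))
pickle.dump(p,open('w6.pkl','wb'))
im=ctrl.get_image('scene');cv2.imwrite('pics/s6.png',cv2.resize(im[110:220,250:390,::-1],None,fx=5,fy=5,interpolation=cv2.INTER_CUBIC))
"
```

```text
t 7.8 pos [591.2 206.7  96.8] rot [-179.63    0.45   89.82] F [ 0.19 -0.45 -1.42] w 28.3
q [-0.4   0.78  0.03  1.7  -0.03  0.67  1.21]
shift [ 2.8  0.4 12.8] roll 0.02
```

View pics/w6.png

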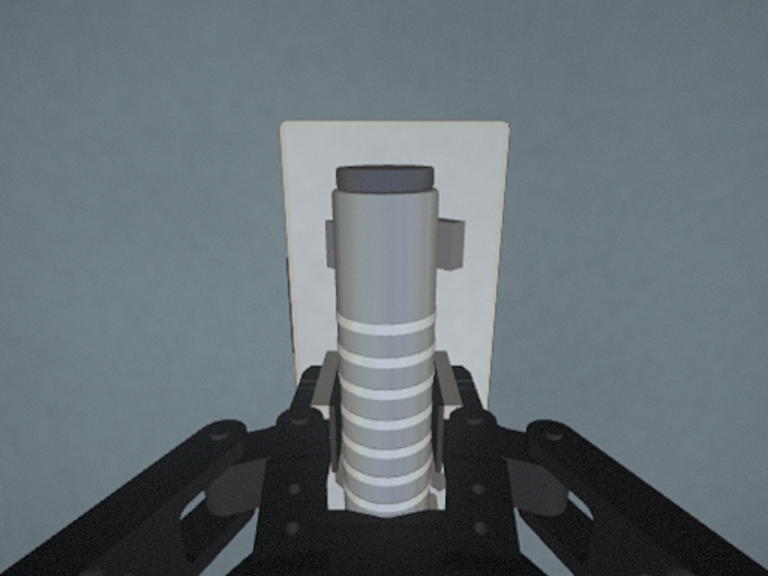

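View pics/s6.png

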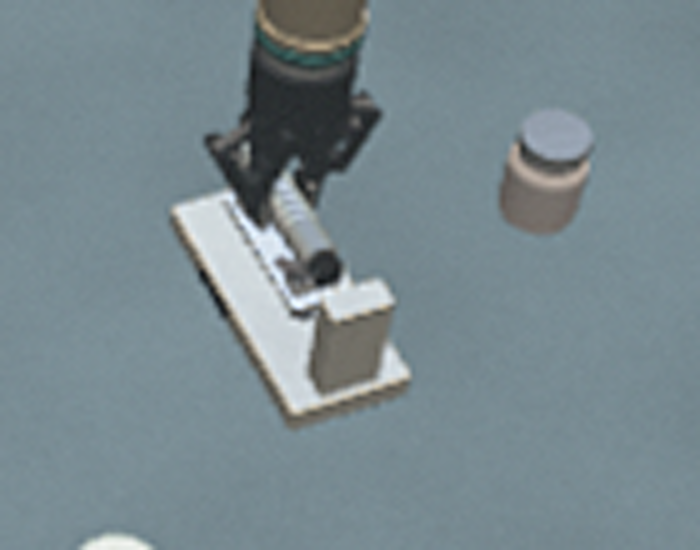

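```bash
python3 -c "
from h import *
import pickle
p=pickle.load(open('w6.pkl','rb'))
f=lambda u,v,z:print(px2w(p,u/1.5,v/1.5,z).round(1))
f(326,222,84);f(464,222,84);f(326,267,84);f(463,267,84)
print('axis');f(385.5,200,101);f(387,500,101);f(385.5,190,115.5)
"
```

```text
[537.3 186.4  84. ]
[537.4 231.   84. ]
[552.4 185.8  84. ]
[552.4 231.4  84. ]
axis
[528.4 205.8 101. ]
[632.4 206.1 101. ]
[524.3 205.9 115.5]
```

>>> send_rows:
  commands:
    - [20,2,0,0,0]
    - [20,2.7,0,3,0]
    - [20,2.7,0,6,0]
    - [20,2.7,0,9,0]
    - [20,2.7,0,9,0]

```text
clock: 8.4
eef_pos: [590.8, 209.6, 87.4]
tool_rot: [-3.135, 0.008, 1.568]
force: [-0.3, -0.2, -2.2]
width: 28.0
```

```bash
python3 -c "
from h import *
goto(591.2,209.4,84,89.8)
"
```

```text
t 8.4 pos [590.8 209.6  87.4] rot [-179.6     0.44   89.84] F [-0.29 -0.18 -2.19] w 28.0
q [-0.41  0.79  0.03  1.7  -0.03  0.66  1.21]
shift [-0.2  0.4  3.4] roll 0.04
```

>>> send_rows:
  commands:
    - [20,0,0,1,0]
    - [20,0,0,2,0]
    - [20,0,0,3,0]
    - [20,0,0,3,0]

```text
clock: 8.8
eef_pos: [590.7, 209.6, 84.3]
tool_rot: [-3.134, 0.008, 1.568]
force: [-0.2, -0.0, -2.4]
width: 28.4
```

>>> send_rows:
  commands:
    - [20,0,0,0.5,0]
    - [20,0,0,1,0]
    - [20,0,0,1,0]

```text
clock: 9.1
eef_pos: [590.8, 209.5, 83.6]
tool_rot: [-3.135, 0.008, 1.568]
force: [-1.2, -0.8, 0.1]
width: 28.4
```

>>> send_rows:
  commands:
    - [20,0,0,0.4,0]
    - [20,0,0,0.7,0]
    - [20,0,0,0.7,0]

```text
clock: 9.4
eef_pos: [590.9, 209.5, 83.3]
tool_rot: [-3.135, 0.008, 1.568]
force: [-2.2, -0.8, 4.9]
width: 28.1
```

>>> send_rows:
  commands:
    - [20,0,0,0.3,0]
    - [20,0,0,0.6,0]
    - [20,0,0,0.6,0]

```text
clock: 9.7
eef_pos: [590.9, 209.5, 82.8]
tool_rot: [-3.135, 0.008, 1.568]
force: [-2.1, -1.3, 4.9]
width: 28.3
```

>>> send_rows:
  commands:
    - [30,0,0,0,0]
    - [32,0,0,0,0]
    - [34,0,0,0,0]
    - [34,0,0,0,0]
    - [34,0,0,0,0]

```text
clock: 10.2
eef_pos: [590.9, 209.6, 82.6]
tool_rot: [-3.135, 0.008, 1.568]
force: [0.3, -0.1, -0.5]
width: 34.2
```

```bash
python3 -c "
from h import *
import cv2,pickle
goto(591.2,209.4,83,89.8)
p=ctrl.camera_params('wrist')
im=ctrl.get_image('wrist');cv2.imwrite('pics/w7.png',cv2.resize(im[:,:,::-1],(768,576),interpolation=cv2.INTER_CUBIC))
pickle.dump(p,open('w7.pkl','wb'))
goto(591.2,209.4,83,89.8)
"
```

```text
t 10.2 pos [590.9 209.6  82.6] rot [-179.62    0.44   89.82] F [ 0.35 -0.13 -0.51] w 34.2
q [-0.41  0.8   0.03  1.7  -0.03  0.65  1.21]
shift [-0.2  0.3 -0.4] roll 0.02
t 10.25 pos [590.9 209.5  82.7] rot [-179.62    0.44   89.81] F [-0.12 -1.25  0.04] w 34.2
q [-0.41  0.8   0.03  1.7  -0.03  0.65  1.21]
shift [-0.1  0.3 -0.3] roll 0.01
```

View pics/w7.png

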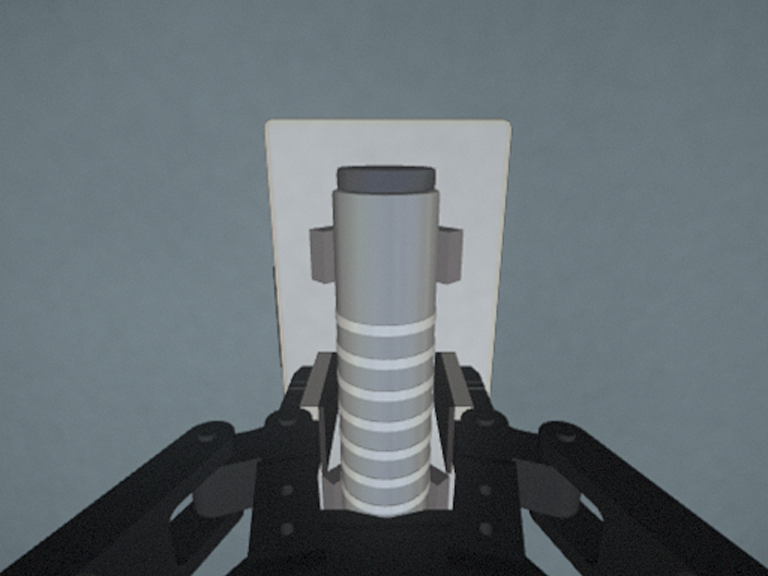

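```bash
python3 -c "
from h import *
import pickle
p=pickle.load(open('w7.pkl','rb'))
f=lambda u,v,z:print(px2w(p,u/1.5,v/1.5,z).round(1))
f(310,229,84);f(462,228,84);f(311,281,84);f(462,281,84)
print('axis');f(386,200,87);f(387,500,87);f(386,191,101.5); f(386,391,102);f(386,420,102)
print('cap rear bottom');
"
```

```text
[536.8 186.5  84. ]
[536.6 230.9  84. ]
[552.7 185.9  84. ]
[552.7 231.7  84. ]
axis
[528.1 208.8  87. ]
[632.  208.9  87. ]
[524.3 208.9 101.5]
[579.7 208.8 102. ]
[589.2 208.7 102. ]
cap rear bottom
```

>>> send_rows:
  commands:
    - [31,0,0,0,0]
    - [28,0,0,0,0]
    - [20,0,0,0,0]
    - [20,0,0,0,0]
    - [20,0,0,0,0]

```text
clock: 10.75
eef_pos: [590.9, 209.3, 82.9]
tool_rot: [-3.135, 0.008, 1.567]
force: [-0.9, -0.5, 3.5]
width: 28.4
```

```bash
python3 -c "
from h import *
goto(591.2,209.4,83,89.8);print(ctrl.read_state()['torque'])
"
```

```text
t 10.75 pos [590.9 209.3  82.9] rot [-179.63    0.45   89.81] F [-0.85 -0.51  3.47] w 28.4
q [-0.41  0.8   0.03  1.7  -0.03  0.65  1.21]
shift [ 0.1  0.3 -0.1] roll 0.01
[-0.25155188  0.17724348 -0.00176003]
```

>>> send_rows:
  commands:
    - [20,0,0,0.8,0]
    - [20,0,0,1.6,0]
    - [20,0,0,2.4,0]
    - [20,0,0,3,0]
    - [20,0,0,3,0]

```text
clock: 11.25
eef_pos: [590.9, 209.3, 80.1]
tool_rot: [-3.135, 0.008, 1.567]
force: [-2.0, -0.5, 5.4]
width: 28.1
```

```bash
python3 -c "
from h import *
goto(591.2,209.4,76,89.8);print(ctrl.read_state()['torque'])
"
```

```text
t 11.25 pos [590.9 209.3  80.1] rot [-179.63    0.45   89.81] F [-2.04 -0.46  5.42] w 28.1
q [-0.41  0.81  0.03  1.7  -0.03  0.64  1.21]
shift [0.1 0.3 4.1] roll 0.01
[-0.23032826  0.29927557 -0.04747278]
```

>>> send_rows:
  commands:
    - [20,0,0,1,0]
    - [20,0,0,2,0]
    - [20,0,0,3,0]
    - [20,0,0,4,0]
    - [20,0,0,4,0]

```text
clock: 11.75
eef_pos: [590.9, 209.3, 76.5]
tool_rot: [-3.135, 0.008, 1.567]
force: [-1.7, -1.4, 7.4]
width: 28.3
```

```bash
python3 -c "
from h import *
import cv2,pickle
goto(591.2,209.4,76,89.8);print(ctrl.read_state()['torque'])
p=ctrl.camera_params('wrist')
im=ctrl.get_image('wrist');cv2.imwrite('pics/w8.png',cv2.resize(im[:,:,::-1],(768,576),interpolation=cv2.INTER_CUBIC))
pickle.dump(p,open('w8.pkl','wb'))
goto(591.2,209.4,76,89.8);
"
```

```text
t 11.75 pos [590.9 209.3  76.5] rot [-179.64    0.44   89.81] F [-1.75 -1.4   7.45] w 28.3
q [-0.41  0.81  0.03  1.71 -0.03  0.64  1.21]
shift [0.1 0.3 0.5] roll 0.01
[-0.26155248  0.39580019 -0.01686588]
t 11.8 pos [590.9 209.3  76.5] rot [-179.64    0.44   89.81] F [-3.1  -2.22  7.55] w 28.3
q [-0.41  0.81  0.03  1.71 -0.03  0.64  1.21]
shift [0.1 0.3 0.5] roll 0.01
```

View pics/w8.png

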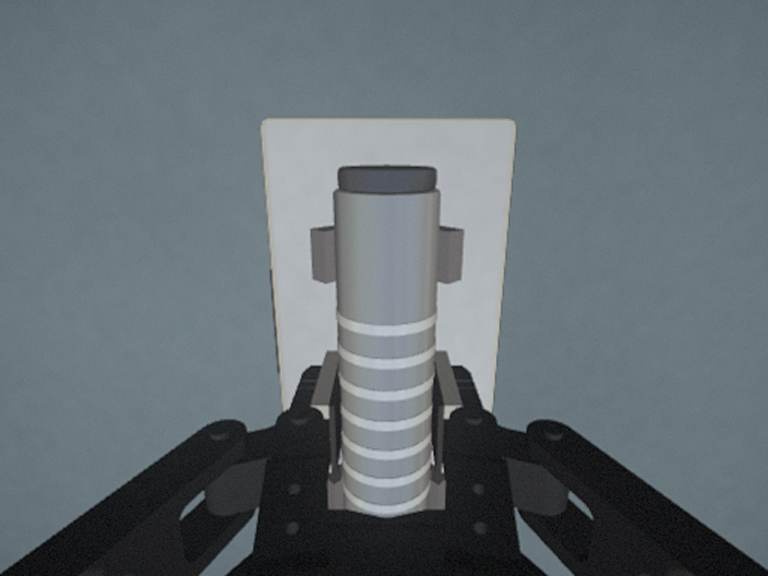

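>>> send_rows:
  commands:
    - [20,-0.1,0,0.3,0]
    - [20,-0.2,0,0.6,0]
    - [20,-0.2,0,0.6,0]

```text
clock: 12.1
eef_pos: [590.9, 209.3, 76.4]
tool_rot: [-3.135, 0.007, 1.567]
force: [-2.5, -1.0, 6.6]
width: 28.2
```

>>> send_rows:
  commands:
    - [20,0,0,0,0]

```text
clock: 12.2
eef_pos: [590.9, 209.3, 76.9]
tool_rot: [-3.136, 0.007, 1.567]
force: [-1.8, -1.1, 7.4]
width: 28.6
```

>>> send_rows:
  commands:
    - [20,0,0,0,0]

```text
clock: 12.3
eef_pos: [590.9, 209.3, 77.3]
tool_rot: [-3.136, 0.007, 1.567]
force: [-1.6, -1.0, 6.6]
width: 28.1
```

>>> send_rows:
  commands:
    - [20,0,0,0,0]

```text
clock: 12.4
eef_pos: [590.9, 209.3, 77.7]
tool_rot: [-3.136, 0.007, 1.567]
force: [-2.1, -1.9, 6.1]
width: 28.2
```

>>> send_rows:
  commands:
    - [20,-0.3,0,0.8,0]
    - [20,-0.5,0,1.6,0]
    - [20,-0.5,0,2.3,0]
    - [20,-0.5,0,2.3,0]
    - [20,-0.5,0,2.3,0]

```text
clock: 12.9
eef_pos: [590.9, 209.3, 76.0]
tool_rot: [-3.136, 0.007, 1.567]
force: [-2.6, -0.3, 8.5]
width: 28.1
```

```bash
python3 -c "
from h import *
goto(591.2,209.4,76,89.8)
for n in range(4):
  ctrl.get_image('top'); s=ctrl.read_state(); print(s['clock'],s['force'].round(2),s['eef_pos'].round(2))
"
```

```text
t 12.9 pos [590.9 209.3  76. ] rot [-179.68    0.38   89.81] F [-2.56 -0.31  8.5 ] w 28.1
q [-0.41  0.81  0.03  1.71 -0.03  0.63  1.21]
shift [ 0.1  0.3 -0. ] roll 0.01
12.95 [-1.8  -0.91  7.37] [590.97 209.32  76.01]
13.0 [-2.36  0.4   6.83] [590.93 209.29  75.97]
13.05 [-2.26 -0.37  8.72] [590.96 209.26  76.  ]
13.1 [-2.02 -0.62  7.43] [590.93 209.3   75.97]
```

```bash
python3 -c "
from h import *
import cv2
p=ctrl.camera_params('wrist')
im=ctrl.get_image('wrist');a=cv2.resize(im[:,:,::-1],(512,384))
im=ctrl.get_image('scene');cv2.imwrite('pics/s9.png',cv2.resize(im[100:270,150:400,::-1],None,fx=3,fy=3,interpolation=cv2.INTER_CUBIC))
cv2.imwrite('pics/w9.png',cv2.resize(a,(768,576),interpolation=cv2.INTER_CUBIC))
import pickle;pickle.dump(p,open('w9.pkl','wb'))
s=ctrl.read_state(); print(s['clock'],s['force'].round(2),s['eef_pos'].round(2))
"
```

```text
13.2 [-2.52 -1.28  7.95] [590.94 209.31  75.99]
```

View pics/s9.png

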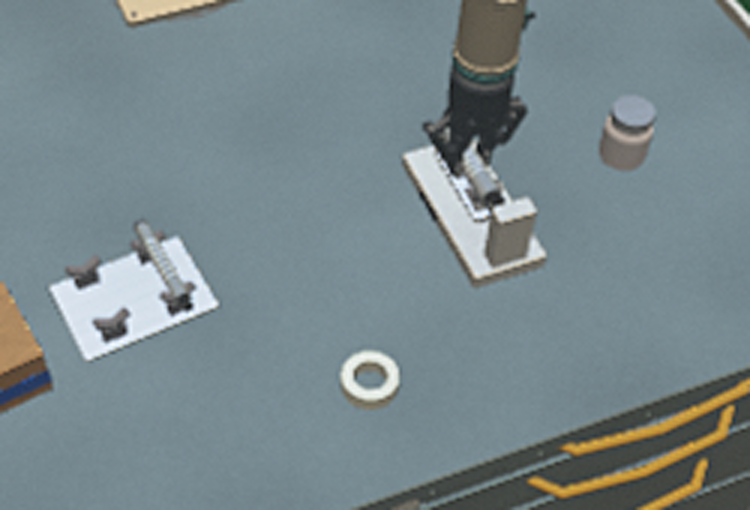

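View pics/w9.png

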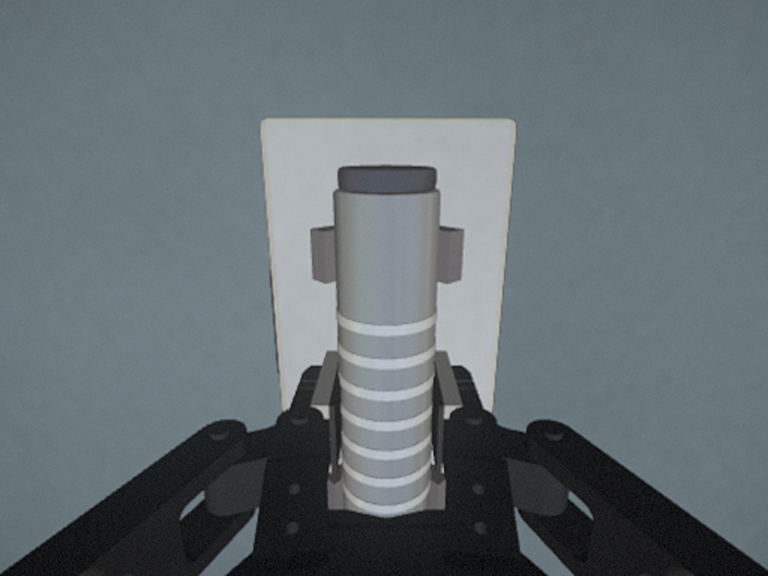

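The wrist view shows the support (x 311–463) centred on the barrel (337–438) with the cradle lowered. The scene view shows the thin handle, tape roll and jar where they were.

```bash
python3 -c "
from cell import ctrl
ctrl.finish_job(); s=ctrl.read_state(); print(s['clock'],s['force'].round(2),s['eef_pos'].round(2),s['width'])
"
```

```text
the job is handed in; nothing more can be done
the job is handed in; nothing more can be done
```

I took the thick handle from the right-hand place of the rack and set it into the V cradle with its head towards the meter post. I eased the grip so it could settle, gripped it again, and pressed it down. I handed the job in at about 13.2 s, with the handle still gripped and pressed.

- **Press depth:** the tool went down 6.9 mm from where the handle sat in the raised cradle, out of 8 mm of travel. That is a measure of tool travel, since I can't read the cradle joint itself.
- **Press force:** the wrist read about 7–8.5 N. Adding roughly 2 N for the handle's weight gives a total of about 10 N.
- **Both flanks:** the sideways force was about −0.5 N on average, and −1.3 N in the last reading. So I take both flanks to be bearing. There was also a steady −2 N along the handle that I did not look into.
- **Centring:** with the handle settled, it lay within about 0.1 mm of the V's middle line and about 0.6 mm along the cradle. The last wrist picture looked the same.
- **Other things:** the thin handle, tape roll and jar looked unmoved in the last scene picture.
- **Checks that disagreed:**
  - The two cameras differed by 1–3 mm on where the cradle is, so I used the handle's position relative to the cradle.
  - During pressing the tool crept up about 1.3 mm over a few holding moves. I pressed again, and it then held steady at 76.0 mm.
- **After handing in:** the cell refused further state readings, so I have nothing to report from after that point.

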